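# Lock a specimen in the inspection fixture and hold the loupe in focus over it

### The job

Set the black mounted specimen down into the fixture's rectangular pocket until it sits fully home, let go of it and swing the locking lever fully shut across it. Then pick up the loupe and hold it level and still with its lens centred over the specimen, the middle of the lens at the height of the pointer on the focus post and touching neither fixture nor specimen; finish while still holding it there. Leave the pointer's height setting and the other things on the table as they are.

Things in the scene. Friction and masses are not known exactly. Their poses are not given: they have to be found in the camera images.
- specimen: Loose black moulded resin block, 40 (x) x 26 (y) x 36 (z) mm, about 0.09 kg, with a small bright round metal face (19 mm across) in the middle of its top. It stands upright on the table. Origin: centre of its underside, z up. Either way round fits the pocket.
- specimen_face (a point): Centre of the specimen's top face (the bright round metal), 36 mm above its underside.
- fixture: Fixed inspection fixture: aluminium base plate 8 mm thick (x -45 to +105, y -85 to +65 mm in its frame), dark pocket block 62 (x) x 48 (y) mm with its top 18 mm above the table, lever pivot, and an upright 10 mm post, 180 mm tall, at x +85, y -60 mm. Origin: on the table below the pocket's centre, z up; x, y along the pocket's long and short sides, +x is its back (away from the robot).
- pocket_floor (a point): Centre of the pocket's floor, 8 mm above the table. The pocket is 44 (x) x 30 (y) mm and 10 mm deep, bevelled 3 mm at the mouth, axes as the fixture's. The seated specimen stands 26 mm proud of the pocket block, its top 44 mm above the table.
- lock_lever (a joint): Lever angle about its upright pivot, rad: 0 = fully shut (at its stop, bar along the fixture's +y, over the specimen's strip 11 to 23 mm behind the pocket's centre, 2 mm above a seated specimen); grows counter-clockwise from above as it opens, to 1.9 (bar towards -x). Starts open at 1.45 to 1.85, stays where left, moves with under 1 N at the knob. A specimen not fully home blocks it.
- lever_knob (a point): Top of the lever's knob: an upright black round pin, 14 mm across, standing 30 mm up from the lever bar at 105 mm from the pivot; its top is 84 mm and the bar's top 54 mm above the table. It goes round with the lever.
- lever_pivot (a point): Lever's pivot axis, at x +17, y -60 mm in the fixture's frame, 46 mm above the table (height of the bar's underside). The bar is 12 mm wide and 8 mm thick.
- focus_mark (a point): Tip of the flat pointer that sticks out from the collar on the focus post towards the pocket, about 71 mm from the pocket's centre seen from above. Its height is the focal height for the middle of the lens: 118 to 160 mm above the table, set differently each time. The collar holds by friction (5 N).
- loupe: Loose loupe (reading lens), about 0.08 kg, lying flat and level on the table: a dark round rim 58 mm across and 22 mm high with a glass lens, and a straight black handle along its own -x. Origin: centre of the rim's underside, z up (upright to the lens).
- loupe_lens (a point): Middle of the lens, 11 mm above the rim's underside, on the rim's axis.
- loupe_grip (a point): Middle of the loupe's handle, 70 mm from the lens's axis along the loupe's -x and 12 mm above its underside. The handle is a bar 16 mm wide (y), 16 mm high (4 to 20 mm above the table) and reaches from 34 to 114 mm from the lens's axis; its flat sides face the loupe's +y and -y.
- insert_a: Bystander: brass die insert, 28 mm across and 26 mm high, stepped round. Origin under its centre.
- spool: Bystander: spool, 67 mm across and 45 mm high. Origin under its centre.
- hex_key: Bystander: black hex key, 39 x 117 x 9 mm, lying flat. Origin under its centre.
Mind the look-alikes: they are no part of the job. Of the things shaped like the specimen, the black one is meant.

How it is judged:
On the way, in this order (a step that is already met when the one before it is completed fails the run):
1. the specimen sits fully home in the pocket, released (horizontal distance between specimen and pocket_floor below 0.004 m and z of specimen in the frame of pocket_floor below 0.0025 m and angle between specimen's own z axis and vertical below 0.05 rad and contact force between the fingers and specimen below 0.2 N), for 0.2 s.
2. the lever is fully shut over the seated specimen (horizontal distance between specimen and pocket_floor below 0.004 m and z of specimen in the frame of pocket_floor below 0.0025 m and angle between specimen's own z axis and vertical below 0.05 rad and value of joint lock_lever below 0.06 rad), for 0.2 s.
3. the loupe is held level at the pointer's height, centred over the specimen (horizontal distance between loupe_lens and specimen_face below 0.01 m and z of loupe_lens in the frame of focus_mark between -0.006 and 0.006 m and angle between loupe's own z axis and vertical below 0.09 rad and contact force between the fingers and loupe above 1 N and contact force between loupe and fixture below 0.05 N and contact force between loupe and specimen below 0.05 N), for 0.2 s.
At the end, for the whole second after the job is handed in: Specimen seated in the pocket (4 mm sideways, 2.5 mm of the floor, upright), lever within 0.06 rad of shut, and the gripper still holds the loupe: lens within 10 mm of centre over it and 6 mm of the pointer's height, level within 0.09 rad, still, touching neither fixture nor specimen (all of step 2 and all of step 3 and linear speed of loupe below 0.02 m/s and angular speed of loupe below 0.2 rad/s); the arm keeps its last pose, push and grip.
It fails at once if the focus pointer is shifted by more than 4 mm (distance of focus_mark from where it was at the start of the episode above 0.004 m).
It fails at once if a bystander is moved by more than 20 mm (distance of any of insert_a, spool, hex_key from where it was at the start of the episode above 0.02 m).
It also fails if it takes over 72 s, if anything falls off the work surface, if the arm or the gripper's body presses on something with over 40 N, if the wrist force passes 120 N, or if a joint passes its speed limit or range.

### The arm

A 6-joint arm with a two-finger parallel gripper is mounted at the origin on the work surface; the furniture and walls round the work are solid. World frame = base frame: x ahead of the robot, y to its left, z up, the work surface at z = 0. Lengths are in m, angles in rad, forces in N, time in s.
With the tool pointing down it reaches from about 0.4 to 0.825 m from the base axis. Payload 7 kg.
Tool frame: the origin (TCP) lies at the very end of the fingers, on their centre line; the grasp point (between the pads) lies arm.hold_point_z behind it (arm.hold_point_z is the distance from the TCP to the grasp point, in m); z points along the fingers, y is the line along which they close (so a half turn about z gives the same grasp; the last joint's range is limited). The gripper opens to 88 mm and grips with 3 to 60 N. Pads are 19 mm wide; open, the fingers measure 130 mm over their backs; the gripper's body (78 mm by 193 mm) begins 47 mm behind the grasp point.
Start: joints at [1.54, 0.359, 0.012, 0, -1.224, -0.288], TCP at [0.212, 0.641, 0.227] pointing down, gripper open.
Joint ranges: [-3.07, 3.07], [-1.43, 2.12], [-1.02, 1.25], [-3.03, 1.67], [-3.05, -0], [-3.03, 3.03]. Speed limits (rad/s): [2.39, 2.39, 3.01, 3.14, 3.14, 3.14].

### API

Orientations are given as [roll, pitch, yaw] about the fixed x, y, z axes, in that order (R = Rz(yaw) Ry(pitch) Rx(roll)).
In Python, from station import arm gives the robot as it stands.
- The arm moves only by the shell command python3 -m creep 'ROWS' [FORCE]. ROWS is a JSON list of rows, 1 to 20 of them, each of 5 numbers: the finger opening in m, then dx, dy, dz in m, then a turn about the tool's z in rad; each row is the pose to reach, as a shift and turn from the pose commanded when the command began, along the tool's axes at that moment; what a row does not reach only later rows make up. A row lasts 1/12 s, in which the tool goes at most 0.0417 m and 0.125 rad, less where a joint would pass 70% of its speed; a pose out of reach is approached as far as the arm can. The fingers move at their own pace and stop on an object; FORCE is the grip in N (left out, the last holds). Time passes only in rows, so rows that do not move let the fingers close. It prints the time, the measured TCP pose, the force, the opening and the grip force at its end.
- arm.get_state(): the state, without advancing time (a new reading comes with each control period).
- arm.grab_frame(name): name is "side" or "top"; returns the picture (400x640x3 uint8, red, green, blue); there is no depth.
- arm.camera_params(name): a dict with "fx", "fy", "cx", "cy" (pixels), "T" (4x4, takes a point from camera to world coordinates). Camera axes: x right, y down, z forward; pixel columns grow to the right and rows downward; lengths in m; the calibration is good to about 2 mm. A picture is of the moment at which its call begins. camera_params takes no time and is no camera call.
- arm.job_done(): hands the job in; it is judged then, once.
The state is a dict: "t": time; "q": joint angles; "qd": joint speeds; "joint_efforts": joint torques, N m; "eef_pos": TCP position; "ee_rot": TCP orientation; "force": force on the tool from outside, world axes, zero at the start; "moment": the same for the moment, N m; "width": finger opening in m; "gripper_force": force on a finger pad.
Only numpy, scipy, OpenCV 4.12 (cv2) and the standard library are available. Lean on these libraries where they do the work, as an engineer would, in place of code of your own. Each camera call takes 0.05 s, during which the arm holds its last target. There are 200 camera calls.

## Working session

There is one attempt and no reset: what is moved stays moved. The work goes in short steps, Python scripts to look and compute and a shell command to move; the robot and the scene stay as the last step left them, time stands still between calls to the robot, and variables do not carry over. Pictures are saved under pics/ and viewed, at most 10 in all, crops included, and the job is handed in when it is done.

```bash
mkdir -p pics; ls; cat > h.py <<'E'
import numpy as np, cv2
from station import arm
from scipy.spatial.transform import Rotation as Rn
def ray(cam,u,v):
    p=arm.camera_params(cam);T=np.array(p["T"])
    d=T[:3,:3]@np.array([(u-p["cx"])/p["fx"],(v-p["cy"])/p["fy"],1.]);return T[:3,3],d
def onz(cam,u,v,z):
    o,d=ray(cam,u,v);return o+d*(z-o[2])/d[2]
def tri(a,b):
    A=[];y=[]
    M=np.zeros((3,3));r=np.zeros(3)
    for o,d in(a,b):
        d=d/np.linalg.norm(d);P=np.eye(3)-np.outer(d,d);M+=P;r+=P@o
    x=np.linalg.solve(M,r);return x,[np.linalg.norm(np.cross(x-o,d/np.linalg.norm(d))) for o,d in(a,b)]
def proj(cam,X):
    p=arm.camera_params(cam);T=np.array(p["T"]);c=T[:3,:3].T@(np.array(X)-T[:3,3])
    return np.array([p["fx"]*c[0]/c[2]+p["cx"],p["fy"]*c[1]/c[2]+p["cy"]])
def snap(cam,name):
    f=arm.grab_frame(cam);cv2.imwrite("pics/%s.png"%name,f[:,:,::-1]);return f
E
python3 - <<'E'
from h import *
for c in("top","side"):
    snap(c,c+"0");p=arm.camera_params(c);print(c,p["fx"],p["cx"],p["cy"],np.round(p["T"],3).tolist())
s=arm.get_state();print(s["t"],s["eef_pos"],s["ee_rot"],s["width"],arm.hold_point_z)
E
```

```text
pics
top 390.6160714509342 321.9713626695806 195.10954256022535 [[-0.024, -0.996, 0.084, 0.421], [-1.0, 0.025, 0.015, -0.082], [-0.017, -0.084, -0.996, 1.078], [0.0, 0.0, 0.0, 1.0]]
side 501.8557639578965 317.4761037549781 198.49539299825042 [[0.95, -0.183, 0.252, 0.247], [-0.311, -0.596, 0.74, -0.843], [0.015, -0.782, -0.624, 0.754], [0.0, 0.0, 0.0, 1.0]]
0.1 [0.21144505 0.64058241 0.22570429] [ 3.14010659e+00 -1.37004573e-04 -3.18900518e-01] 0.08762939043489142 0.0188
```

View pics/top0.png

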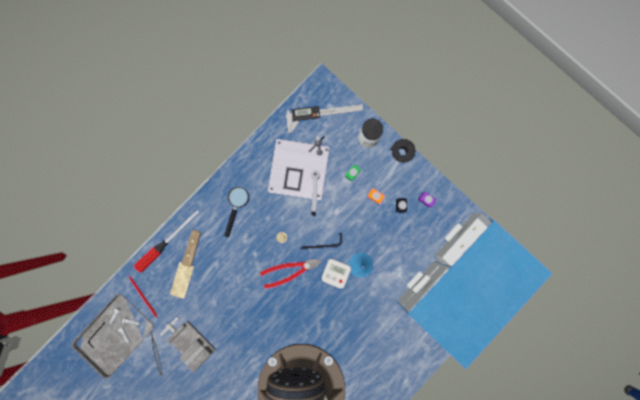

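View pics/side0.png

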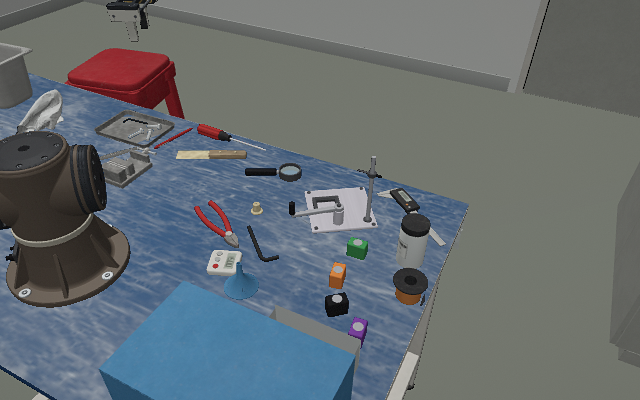

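Top view: fixture plate spans about (270–328, 140–198), pocket near (293,178), loupe lens (238,197), black specimen (401,205). Side view: black specimen (336,304), post around (372,185), loupe lens (290,172). I'll zoom both views next.

```bash
python3 - <<'E'
from h import *
t=cv2.imread("pics/top0.png");s=cv2.imread("pics/side0.png")
cv2.imwrite("pics/tc.png",cv2.resize(t[130:250,215:415],None,fx=4,fy=4,interpolation=cv2.INTER_CUBIC))
cv2.imwrite("pics/sc.png",cv2.resize(s[145:320,240:440],None,fx=4,fy=4,interpolation=cv2.INTER_CUBIC)[:600] if 0 else cv2.resize(s[145:295,240:440],None,fx=4,fy=4,interpolation=cv2.INTER_CUBIC))
E
```

```text
(no output)
```

View pics/tc.png

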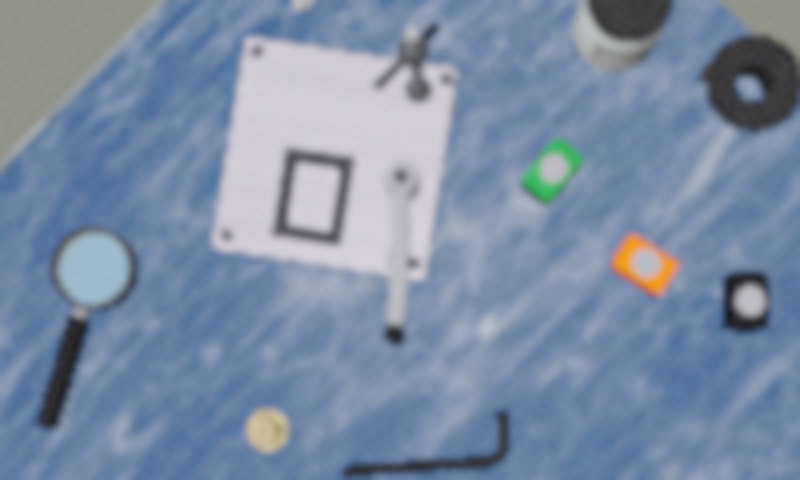

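View pics/sc.png

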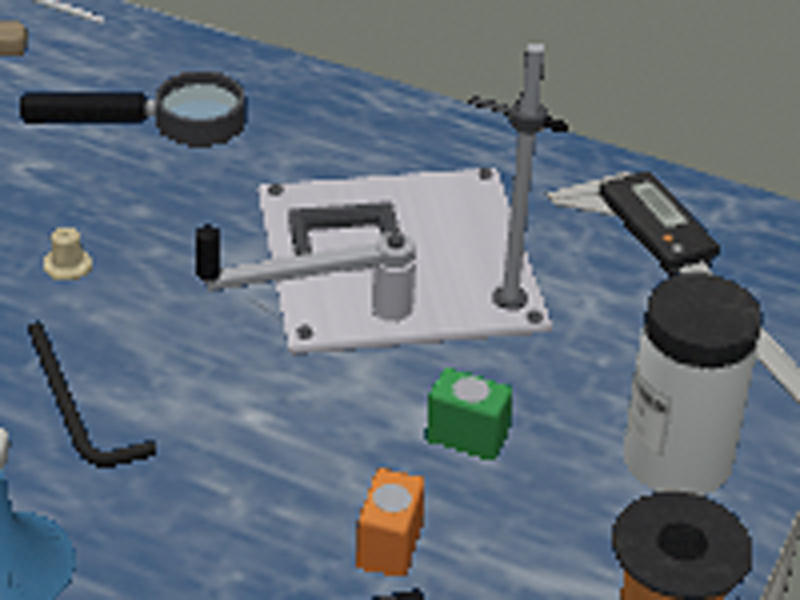

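Zoom of the top view shows the pointer tip at crop (380,86), i.e. pixel (310,151.5), with the lever open and pointing towards the robot. In the side zoom the tip is at (472,98), i.e. pixel (358,169.5), and the post base is at (510,297).

```bash
python3 - <<'E'
from h import *
t=cv2.imread("pics/top0.png");s=cv2.imread("pics/side0.png")
def up(im):return cv2.resize(im,None,fx=4,fy=4,interpolation=cv2.INTER_LINEAR)
def big(mask,x0,y0,x1,y1):
    m=np.zeros_like(mask);m[4*y0:4*y1,4*x0:4*x1]=mask[4*y0:4*y1,4*x0:4*x1]
    c=max(cv2.findContours(m,cv2.RETR_EXTERNAL,cv2.CHAIN_APPROX_NONE)[0],key=cv2.contourArea);return c.reshape(-1,2).astype(float)
px=lambda P:(np.asarray(P)+.5)/4-.5
def world(c,cam,z):return np.array([onz(cam,*p,z)[:2] for p in px(c)])
def rect(c,cam,z):
    w=(world(c,cam,z)*1000).astype(np.float32);r=cv2.minAreaRect(w);return np.round(r[0],1),np.round(r[1],1),round(r[2],1)
T=up(t).astype(int);S=up(s).astype(int);B,G,R=T[...,0],T[...,1],T[...,2]
white=((R>150)).astype(np.uint8)*255
dark=((T.max(2)<95)).astype(np.uint8)*255
print("plate",rect(big(white,262,132,332,204),"top",.008))
blk=big(dark,280,165,306,193);print("block",rect(blk,"top",.018))
print("spec dark",rect(big(dark,392,195,412,215),"top",.036))
d=big(((R>130)).astype(np.uint8)*255,395,197,410,213);print("disc top",rect(d,"top",.036))
l=big(((G>140)&(R>100)).astype(np.uint8)*255,226,185,251,209);print("lens",rect(l,"top",.02))
h=big(dark,222,205,238,238);print("handle",rect(h,"top",.02))
k=big(dark,305,207,320,218);print("knob",rect(k,"top",.084))
S2=S
kd=big(((S[...,2]>120)).astype(np.uint8)*255,328,290,345,308);print("disc side",rect(kd,"side",.036))
for n,u,v in(("a",310,151.5),("b",309.5,151.2)):
    print(tri(ray("top",u,v),ray("side",358,169.8)))
# pivot
print("pivot",onz("top",215+401/4,130+175/4,.056))
for n,(u,v) in dict(insert=(282,238),spool=(402.5,151)).items():print(n,onz("top",u,v,.03))
for u,v in((301,247),(340,235),(340,244)):print("hex",onz("top",u,v,.005))
E
```

```text
plate (array([575.2,  -1.4]), array([156.5, 175.1]), 81.1)
block (array([537.6,  34.2]), array([0.7, 2.8]), 89.1)
spec dark (array([ 476.9, -276. ]), array([27.9, 37.6]), 87.6)
disc top (array([ 477.9, -279.4]), array([19.8, 20.1]), 61.4)
lens (array([511.8, 163.1]), array([48.6, 48.1]), 22.6)
handle (array([441.3, 184.4]), array([13.9, 75.1]), 72.0)
knob (array([459., -44.]), array([8.3, 8.3]), 88.6)
disc side (array([ 478.3, -281.4]), array([17.7, 18. ]), 72.6)
(array([ 0.60876677, -0.04141058,  0.13521462]), [np.float64(0.0005250547293178002), np.float64(0.0005250547293178499)])
(array([ 0.60956182, -0.04010309,  0.13419674]), [np.float64(0.00033519256594270383), np.float64(0.00033519256594283844)])
pivot [ 0.56417468 -0.05043777  0.056     ]
insert [0.39705359 0.04310002 0.03      ]
spool [ 0.62378855 -0.28742279  0.03      ]
hex [ 0.3708626  -0.00548049  0.005     ]
hex [ 0.40094384 -0.11271561  0.005     ]
hex [ 0.37654007 -0.11204205  0.005     ]
```

```bash
cat > m.py <<'E'
from h import *
def up(im):return cv2.resize(im,None,fx=4,fy=4,interpolation=cv2.INTER_LINEAR)
def big(mask,x0,y0,x1,y1):
    mask=mask.astype(np.uint8)*255
    m=np.zeros_like(mask);m[4*y0:4*y1,4*x0:4*x1]=mask[4*y0:4*y1,4*x0:4*x1]
    c=max(cv2.findContours(m,cv2.RETR_EXTERNAL,cv2.CHAIN_APPROX_NONE)[0],key=cv2.contourArea);return c.reshape(-1,2).astype(float)
px=lambda P:(np.asarray(P)+.5)/4-.5
def world(c,cam,z):return np.array([onz(cam,*p,z)[:2] for p in px(c)])
def rect(c,cam,z):
    w=(world(c,cam,z)*1000).astype(np.float32);r=cv2.minAreaRect(w);return np.round(r[0],1),np.round(r[1],1),round(r[2],1)
E
python3 - <<'E'
from m import *
T=up(cv2.imread("pics/top0.png")).astype(int);S=up(cv2.imread("pics/side0.png")).astype(int)
for th in(110,125,140,155):
    print(th,"block",rect(big(T.max(2)<th,280,164,306,193),"top",.018))
for th in(60,80,100):
  print(th,"spec",rect(big(T[...,2]<th,392,195,412,215),"top",.036))
w=T[...,2]>140
# plate edges: scanlines; left edge (x min) , top edge
L=[];P=[];Bt=[];
from math import atan2,degrees
for v in range(152,190,2):
    row=T[4*v,4*262:4*300,2];i=np.argmax(row>145);L.append(onz("top",*px((4*262+i,4*v)),.008)[:2])
for u in range(282,310,2):
    col=T[4*130:4*170,4*u,2];i=np.argmax(col>145);P.append(onz("top",*px((4*u,4*130+i)),.008)[:2])
for u in range(274,308,2):
    col=T[4*180:4*210,4*u,2];i=len(col)-1-np.argmax(col[::-1]>145);Bt.append(onz("top",*px((4*u,4*180+i)),.008)[:2])
for n,A in(("left",L),("far",P),("near",Bt)):
    vx,vy,x,y=cv2.fitLine(np.array(A,np.float32),cv2.DIST_HUBER,0,.001,.001).ravel();print(n,np.round([x*1000,y*1000],1),degrees(atan2(vy,vx)))
# side pieces: pocket block in side view crop; specimen top corners
s=cv2.imread("pics/side0.png")
cv2.imwrite("pics/a.png",np.vstack([cv2.resize(s[280:330,310:376],None,fx=9,fy=9,interpolation=cv2.INTER_CUBIC)[:300].repeat(1,0),]) if 0 else np.hstack([cv2.resize(s[290:322,320:352],(390,390),interpolation=cv2.INTER_CUBIC),cv2.resize(cv2.imread("pics/top0.png")[192:220,388:416],(390,390),interpolation=cv2.INTER_CUBIC)]))
E
```

```text
110 block (array([576.2,  24.3]), array([19. , 39.7]), 45.4)
125 block (array([557.7,  12.5]), array([43. , 56.9]), 80.0)
140 block (array([557.7,  12.6]), array([44.8, 58.8]), 79.7)Traceback (most recent call last):
  File "<stdin>", line 4, in <module>
  File "m.py", line 10, in rect
    w=(world(c,cam,z)*1000).astype(np.float32);r=cv2.minAreaRect(w);return np.round(r[0],1),np.round(r[1],1),round(r[2],1)
       ~~~~~^^^^^^^^^
  File "m.py", line 8, in world
    def world(c,cam,z):return np.array([onz(cam,*p,z)[:2] for p in px(c)])
                                        ~~~^^^^^^^^^^
  File "h.py", line 8, in onz
    o,d=ray(cam,u,v);return o+d*(z-o[2])/d[2]
        ~~~^^^^^^^^^
  File "h.py", line 5, in ray
    p=arm.camera_params(cam);T=np.array(p["T"])
ValueError: time passes only in moves, steps and waits
```

```bash
python3 - <<'E'
s=open("h.py").read().replace("p=arm.camera_params(cam)","p=cp(cam)").replace("def ray","import functools\n@functools.lru_cache\ndef cp(cam):return arm.camera_params(cam)\ndef ray",1)
open("h.py","w").write(s)
E
python3 - <<'E'
from m import *
T=up(cv2.imread("pics/top0.png")).astype(int);S=up(cv2.imread("pics/side0.png")).astype(int)
for th in(130,140,148):
    print(th,"block",rect(big(T.max(2)<th,280,164,306,193),"top",.018))
for th in(60,80,100):
  try:print(th,"spec",rect(big(T[...,1]<th,392,195,412,215),"top",.036))
  except ValueError as e:print(e)
L=[];P=[];Bt=[];
from math import atan2,degrees
for v in range(152,190,2):
    row=T[4*v,4*262:4*300,2];i=np.argmax(row>145);L.append(onz("top",*px((4*262+i,4*v)),.008)[:2])
for u in range(282,310,2):
    col=T[4*130:4*170,4*u,2];i=np.argmax(col>145);P.append(onz("top",*px((4*u,4*130+i)),.008)[:2])
for u in range(274,308,2):
    col=T[4*180:4*210,4*u,2];i=len(col)-1-np.argmax(col[::-1]>145);Bt.append(onz("top",*px((4*u,4*180+i)),.008)[:2])
for n,A in(("left",L),("far",P),("near",Bt)):
    vx,vy,x,y=cv2.fitLine(np.array(A,np.float32),cv2.DIST_HUBER,0,.001,.001).ravel();print(n,np.round([x*1000,y*1000],1),degrees(atan2(vy,vx)))
s=cv2.imread("pics/side0.png")
cv2.imwrite("pics/a.png",np.hstack([cv2.resize(s[290:322,320:352],(390,390),interpolation=cv2.INTER_CUBIC),cv2.resize(cv2.imread("pics/top0.png")[192:220,388:416],(390,390),interpolation=cv2.INTER_CUBIC)]))
E
```

```text
130 block (array([557.6,  12.4]), array([43.7, 57.8]), 80.2)
140 block (array([557.7,  12.6]), array([44.8, 58.8]), 79.7)
148 block (array([557.7,  12.6]), array([45.9, 59.7]), 79.7)
60 spec (array([ 476.9, -275.4]), array([25.9, 36. ]), 88.6)
80 spec (array([ 476.9, -275.8]), array([29.2, 38.7]), 88.6)
100 spec (array([ 476.9, -275.8]), array([33.3, 41.3]), 88.6)
left [572.4  77.4] -10.625314086530208
far [667.3   6.4] 74.27934640314808
near [496.   14.4] 61.216000300093405
```

View pics/a.png

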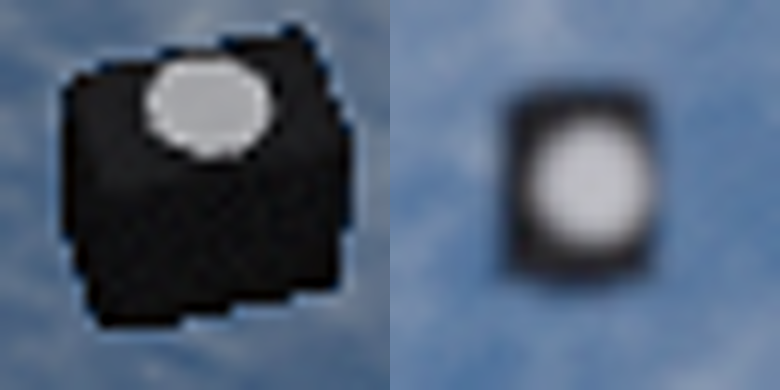

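Left: specimen in the side view, with far top edge (325.3,297)–(344.6,292.5) and front bottom edge (328.2,316.9)–(348.3,313.6). Right: it's nearly axis-aligned in the top view.

```bash
python3 - <<'E'
from m import *
for a,b,z in(((325.3,297),(344.6,292.5),.036),((328.2,316.9),(348.3,313.6),0),((344.6,292.5),(348.7,300.7),.036)):
    A=onz("side",*a,z);B=onz("side",*b,z);d=B-A;print(A,B,np.linalg.norm(d),np.degrees(np.arctan2(d[1],d[0])))
# pointer height along side rays
S=cv2.imread("pics/side0.png");print(S[166:174,354:366].max(2))
T=cv2.imread("pics/top0.png");print(T[147:156,305:318].max(2))
for z in(.13,.135,.14):print(z,proj("side",(.6075,-.038,z)),proj("top",(.6075,-.038,z)), proj("side",(.6306,-.0617,z)))
# handle axis from lens to handle ends
U=up(T).astype(int)
for th in(80,95,110):print(rect(big(U.max(2)<th,222,208,238,238),"top",.02))
r=big((U[...,2]<95)&(U[...,0]<140),225,183,252,209);print("rim",rect(r,"top",.022))
E
```

```text
[ 0.45962535 -0.2722043   0.036     ] [ 0.49735045 -0.27273662  0.036     ] 0.03772885361979557 -0.8084149593532908
[ 0.46011256 -0.29024303  0.        ] [ 0.49853733 -0.29429857  0.        ] 0.03863819766898059 -6.024970507840988
[ 0.49735045 -0.27273662  0.036     ] [ 0.49767779 -0.29324221  0.036     ] 0.020508200479022166 -89.08541843734434
[[118 119 118 120 119 120 120 119 118 119 120 120]
 [120 120 120 121 120 120 120 119 121 119 120 119]
 [120 120 121 121 123 122 122 122 120 120 120 119]
 [119 120 122 124  51  54 126 123 124 123 121 120]
 [127 126 120  20  72  87  80  77  52  53 125 123]
 [141 139 134 135 134  11  29  68  83  80  77  85]
 [134 141 149 145 141 146 151 150 140  22  66  83]
 [123 119 120 126 130 135 141 139 138 137 135 127]]
[[214 215 215 214 212 201 179 145 127 147 176 185 165]
 [214 215 213 212 200 178 146 128 148 180 199 200 182]
 [213 214 211 200 177 143 127 145 179 204 211 202 177]
 [212 211 205 183 147 126 146 179 202 211 207 187 157]
 [212 211 201 177 153 150 177 200 211 211 200 171 136]
 [211 210 207 195 185 187 199 210 213 211 198 167 132]
 [212 213 212 209 207 207 210 212 213 210 202 176 138]
 [214 213 213 213 212 213 212 212 212 211 206 189 160]
 [214 214 214 214 214 212 213 214 213 213 211 203 189]]
0.13 [356.45893056 171.0404859 ] [308.7822583 152.2519882] [370.71660977 175.41256904]
0.135 [356.60685348 169.1321889 ] [308.67904262 151.85694658] [370.90806992 173.49602649]
0.14 [356.75563888 167.21276556] [308.5747456 151.4577663] [371.10065875 171.56818565]
(array([441.3, 184.3]), array([12. , 73.2]), 72.1)
(array([441.3, 184.4]), array([13.9, 75.1]), 72.0)
(array([441.3, 184.4]), array([15.7, 76.8]), 72.0)
rim (array([504.9, 143.1]), array([22.5, 53.5]), 71.8)
```

```bash
cat >> h.py <<'E'
def go(*ts):
    s=arm.get_state();R=Rn.from_euler("xyz",s["ee_rot"]).as_matrix();p=np.array(s["eef_pos"]);y0=s["ee_rot"][2]
    print("t",round(s["t"],2),"at",np.round(p,4),"rpy",np.round(s["ee_rot"],3),"w",round(s["width"],4),"F",np.round(s["force"],1),"gf",round(s["gripper_force"],1))
    for t in ts:
        d=R.T@(np.array(t[:3])-p);print(t,"->",np.round(d,4),"turn",round(-(t[3]-y0),3),"rows",round(np.linalg.norm(d)/.0417,1))
E
python3 - <<'E'
from h import *
for n,(u,v) in dict(orange=(376,196),purple=(428,199),green=(353.5,172)).items():print(n,onz("top",u,v,.036))
for n,(u,v) in dict(bottle=(372,128),flask=(362,265)).items():print(n,onz("top",u,v,.09))
go((.45,.3,.2257,-.026),(.478,-.28,.2257,-.026))
E
```

```text
orange [ 0.50285703 -0.21074715  0.036     ]
purple [ 0.4913778  -0.34859276  0.036     ]
green [ 0.56904418 -0.15272136  0.036     ]
bottle [ 0.67412424 -0.20001403  0.09      ]
flask [ 0.32671478 -0.16310705  0.09      ]
t 0.1 at [0.2114 0.6406 0.2257] rpy [ 3.14  -0.    -0.319] w 0.0876 F [ 0.2 -0.   0.5] gf 0.0
(0.45, 0.3, 0.2257, -0.026) -> [0.3333 0.2486 0.0004] turn -0.293 rows 10.0
(0.478, -0.28, 0.2257, -0.026) -> [0.5417 0.7906 0.0013] turn -0.293 rows 23.0
```

```bash
python3 -m creep '[[0.042,0.333,0.249,0,-0.293],[0.042,0.333,0.249,0,-0.293],[0.042,0.333,0.249,0,-0.293],[0.042,0.333,0.249,0,-0.293],[0.042,0.333,0.249,0,-0.293],[0.042,0.333,0.249,0,-0.293],[0.042,0.333,0.249,0,-0.293],[0.042,0.333,0.249,0,-0.293],[0.042,0.333,0.249,0,-0.293],[0.042,0.333,0.249,0,-0.293],[0.042,0.542,0.791,0,-0.293],[0.042,0.542,0.791,0,-0.293],[0.042,0.542,0.791,0,-0.293],[0.042,0.542,0.791,0,-0.293],[0.042,0.542,0.791,0,-0.293],[0.042,0.542,0.791,0,-0.293],[0.042,0.542,0.791,0,-0.293],[0.042,0.542,0.791,0,-0.293],[0.042,0.542,0.791,0,-0.293],[0.042,0.542,0.791,0,-0.293]]' 20
python3 - <<'E'
from h import *
go((.478,-.28,.10,-.026),(.478,-.28,.014,-.026))
E
```

```text
t: 1.77
eef_pos: [0.4697, -0.118, 0.2267]
ee_rot: [-3.141, -0.0, -0.026]
force: [2.1, 0.8, -0.4]
width: 0.0423
gripper_force: 0.0
t 1.77 at [ 0.4697 -0.118   0.2267] rpy [-3.141 -0.    -0.026] w 0.0423 F [ 2.1  0.8 -0.4] gf 0.0
(0.478, -0.28, 0.1, -0.026) -> [0.0124 0.1618 0.1266] turn 0.0 rows 4.9
(0.478, -0.28, 0.014, -0.026) -> [0.0124 0.1618 0.2126] turn 0.0 rows 6.4
```

```bash
python3 -m creep '[[0.042,0.01,0.13,0,0],[0.042,0.01,0.13,0,0],[0.042,0.01,0.13,0,0],[0.042,0.01,0.13,0,0],[0.042,0.01,0.13,0.12,0],[0.042,0.01,0.13,0.12,0],[0.042,0.01,0.13,0.12,0],[0.042,0.01,0.13,0.12,0],[0.042,0.01,0.13,0.12,0],[0.042,0.01,0.13,0.12,0]]'
python3 - <<'E'
from m import *
snap("side","s1");snap("top","t1")
go((.478,-.28,.10,-.026),(.478,-.28,.014,-.026))
for c in("side","top"):print(c,proj(c,arm.get_state()["eef_pos"]))
E
```

```text
t: 2.6
eef_pos: [0.4782, -0.2466, 0.1084]
ee_rot: [3.141, -0.002, -0.025]
force: [0.3, 1.4, 0.5]
width: 0.0424
gripper_force: 0.0
t 2.7 at [ 0.4788 -0.2465  0.1092] rpy [ 3.141 -0.004 -0.025] w 0.0419 F [ 0.4 -0.1 -0.4] gf 0.0
(0.478, -0.28, 0.1, -0.026) -> [0.     0.0335 0.0092] turn 0.001 rows 0.8
(0.478, -0.28, 0.014, -0.026) -> [-0.0003  0.0335  0.0952] turn 0.001 rows 2.4
side [331.7668604  257.06309937]
top [394.35391225 202.90792054]
```

```bash
python3 -m creep '[[0.042,0,0.0335,0,0],[0.042,0,0.0335,0,0],[0.042,0,0.0335,0.04,0],[0.042,0,0.0335,0.07,0],[0.042,0,0.0335,0.0955,0],[0.042,0,0.0335,0.0955,0],[0.042,0,0.0335,0.0955,0]]'
python3 - <<'E'
from m import *
f=snap("side","s2")
go((.478,-.28,.014,-.026))
cv2.imwrite("pics/b.png",cv2.resize(f[230:340,280:400],(654,600),interpolation=cv2.INTER_CUBIC)[:,:,::-1])
E
```

```text
t: 3.28
eef_pos: [0.4764, -0.2798, 0.0118]
ee_rot: [3.141, 0.001, -0.025]
force: [-0.2, -0.0, 0.4]
width: 0.0416
gripper_force: 0.0
t 3.33 at [ 0.4774 -0.28    0.0129] rpy [ 3.141e+00 -2.000e-03 -2.500e-02] w 0.0418 F [0.3 0.8 1.2] gf 0.0
(0.478, -0.28, 0.014, -0.026) -> [ 0.0006 -0.     -0.0011] turn 0.001 rows 0.0
```

View pics/b.png

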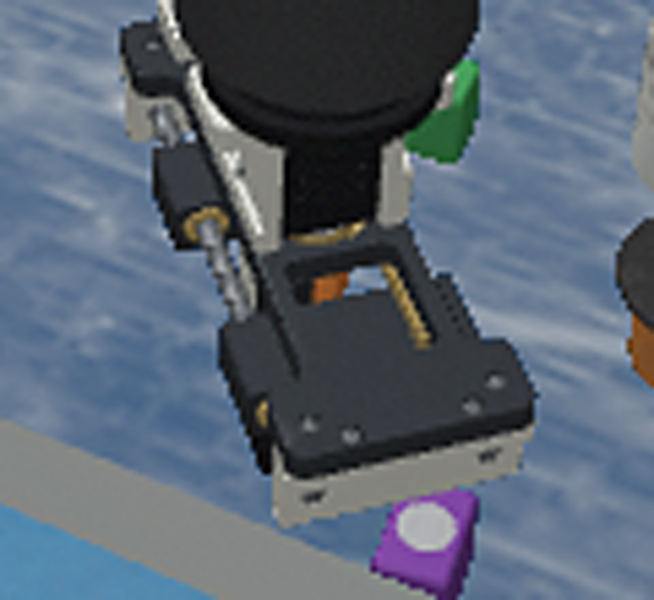

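The gripper body hides the black specimen. The neighbours (purple, orange, green) are undisturbed, so I'll close and lift.

```bash
python3 -m creep '[[0.015,0,0,-0.001,0],[0.015,0,0,-0.001,0],[0.015,0,0,-0.001,0],[0.015,0,0,-0.001,0],[0.015,0,0,-0.001,0],[0.015,0,0,-0.001,0],[0.015,0,0,-0.001,0],[0.015,0,0,-0.02,0],[0.015,0,0,-0.06,0],[0.015,0,0,-0.12,0],[0.015,0,0,-0.12,0],[0.015,0,0,-0.12,0],[0.015,0,0,-0.12,0]]' 25
python3 - <<'E'
from m import *
go((.5577,.0125,.134,-.18),(.5577,.0125,.07,-.18))
E
```

```text
t: 4.42
eef_pos: [0.4768, -0.2798, 0.133]
ee_rot: [3.141, -0.004, -0.026]
force: [-0.5, 0.1, -1.9]
width: 0.0257
gripper_force: 24.9
t 4.42 at [ 0.4768 -0.2798  0.133 ] rpy [ 3.141 -0.004 -0.026] w 0.0257 F [-0.5  0.1 -1.9] gf 24.9
(0.5577, 0.0125, 0.134, -0.18) -> [ 0.0733 -0.2943 -0.0008] turn 0.154 rows 7.3
(0.5577, 0.0125, 0.07, -0.18) -> [ 0.0731 -0.2943  0.0632] turn 0.154 rows 7.4
```

```bash
python3 -m creep '[[0.015,0.072,-0.294,0,0.154],[0.015,0.072,-0.294,0,0.154],[0.015,0.072,-0.294,0,0.154],[0.015,0.072,-0.294,0,0.154],[0.015,0.072,-0.294,0,0.154],[0.015,0.072,-0.294,0,0.154],[0.015,0.072,-0.294,0,0.154],[0.015,0.072,-0.294,0,0.154],[0.015,0.072,-0.294,0,0.154],[0.015,0.072,-0.294,0,0.154],[0.015,0.072,-0.294,0,0.154]]'
python3 - <<'E'
from m import *
f=snap("side","s3");g=snap("top","t3")
go((.5567,.0127,.05,-.18))
c,s=np.cos(-.18),np.sin(-.18)
F=lambda x,y,z:(.5577+x*c-y*s,.0125+x*s+y*c,z)
for n,q in dict(bl=(-.031,.024,.018),br=(.031,.024,.018),p1=(-.045,.065,.008),p2=(.105,.065,.008),p3=(-.045,-.085,.008),p4=(.105,-.085,.008)).items():print(n,proj("side",F(*q)),(proj("side",F(*q))-[240,145])*4+1.5, (proj("top",F(*q))-[215,130])*4+1.5)
cv2.imwrite("pics/c.png",np.hstack([cv2.resize(f[110:260,290:400],(396,540)),cv2.resize(g[110:230,240:328],(396,540))])[:,:,::-1])
E
```

```text
t: 5.33
eef_pos: [0.5546, 0.0118, 0.13]
ee_rot: [3.141, 0.002, -0.18]
force: [-0.9, -1.5, -1.7]
width: 0.0256
gripper_force: 24.9
t 5.43 at [0.5549 0.0112 0.1305] rpy [ 3.141e+00  1.000e-03 -1.810e-01] w 0.0257 F [-0.1  0.1 -1.6] gf 24.9
(0.5567, 0.0127, 0.05, -0.18) -> [ 0.0016 -0.0018  0.0805] turn -0.001 rows 1.9
bl [311.09220115 196.4108023 ] [285.86880459 207.14320921] [270.72228955 235.12418019]
br [336.97770547 194.51647747] [389.41082188 199.56590989] [285.51943577 146.30492926]
p1 [303.24146598 189.67107802] [254.46586391 180.18431208] [210.56072487 247.44416055]
p2 [363.62894105 185.35379372] [496.01576418 162.91517489] [246.46344697  35.80163137]
p3 [310.97586993 230.91713861] [285.40347972 345.16855446] [425.40061144 280.95749934]
p4 [377.48119756 225.51983043] [551.42479022 323.57932171] [459.06217126  68.07334707]
```

View pics/c.png

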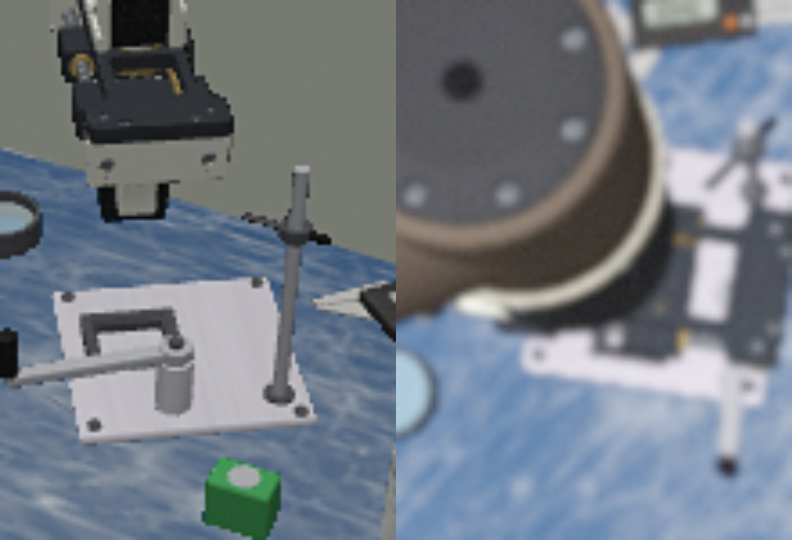

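Side crop: specimen is held just below the fingers, well above the pocket. The top view is blocked by the arm. In the side image the plate corners sit about 1 px from where the top view predicts, a 1–2 mm camera bias, so I'll aim at the average.

```bash
python3 -m creep '[[0.015,0.0018,-0.001,0.03,0],[0.015,0.0018,-0.001,0.06,0],[0.015,0.0018,-0.001,0.085,0],[0.015,0.0018,-0.001,0.09,0],[0.015,0.0018,-0.001,0.092,0],[0.015,0.0018,-0.001,0.092,0],[0.015,0.0018,-0.001,0.092,0]]'
python3 - <<'E'
from m import *
go((.557,.0117,.0219,-.18))
E
```

```text
t: 6.02
eef_pos: [0.5586, 0.0129, 0.0405]
ee_rot: [-3.141, -0.002, -0.18]
force: [1.2, -0.6, -2.0]
width: 0.0255
gripper_force: 24.9
t 6.02 at [0.5586 0.0129 0.0405] rpy [-3.141e+00 -2.000e-03 -1.800e-01] w 0.0255 F [ 1.2 -0.6 -2. ] gf 24.9
(0.557, 0.0117, 0.0219, -0.18) -> [-0.0014  0.0015  0.0186] turn 0.0 rows 0.4
```

```bash
python3 -m creep '[[0.015,-0.0008,0.001,0.002,0],[0.015,-0.0008,0.001,0.004,0],[0.015,-0.0008,0.001,0.006,0],[0.015,-0.0008,0.001,0.008,0],[0.015,-0.0008,0.001,0.01,0],[0.015,-0.0008,0.001,0.012,0],[0.015,-0.0008,0.001,0.012,0],[0.015,-0.0008,0.001,0.012,0]]'
python3 - <<'E'
from m import *
for i in range(1):go((.557,.0117,.0219,-.18))
E
```

```text
t: 6.68
eef_pos: [0.5565, 0.0121, 0.0268]
ee_rot: [3.141, 0.0, -0.18]
force: [-0.7, -0.4, 0.2]
width: 0.0257
gripper_force: 24.9
t 6.68 at [0.5565 0.0121 0.0268] rpy [ 3.141  0.    -0.18 ] w 0.0257 F [-0.7 -0.4  0.2] gf 24.9
(0.557, 0.0117, 0.0219, -0.18) -> [0.0006 0.0003 0.0049] turn 0.0 rows 0.1
```

```bash
python3 -m creep '[[0.015,0,0,0.002,0],[0.015,0,0,0.004,0],[0.015,0,0,0.005,0],[0.015,0,0,0.006,0],[0.015,0,0,0.006,0],[0.015,0,0,0.006,0]]'
```

```text
t: 7.18
eef_pos: [0.5565, 0.0121, 0.0218]
ee_rot: [3.141, -0.0, -0.18]
force: [-3.4, 0.2, 8.0]
width: 0.0257
gripper_force: 24.9
```

```bash
python3 -m creep '[[0.042,0,0,0,0],[0.042,0,0,0,0],[0.042,0,0,0,0],[0.042,0,0,0,0],[0.042,0,0,-0.02,0],[0.042,0,0,-0.06,0],[0.042,0,0,-0.11,0],[0.042,0,0,-0.11,0],[0.042,0,0,-0.11,0]]'
python3 - <<'E'
from m import *
print(np.round(arm.get_state()["q"],2))
go((.459,-.045,.13,-.98),(.459,-.045,.06,-.98))
E
```

```text
t: 7.93
eef_pos: [0.5591, 0.0128, 0.1351]
ee_rot: [-3.138, -0.007, -0.179]
force: [0.4, 0.1, -1.2]
width: 0.0419
gripper_force: 0.0
[ 0.37  0.24 -0.38  0.   -0.94  1.02]
t 7.93 at [0.5591 0.0128 0.1351] rpy [-3.138 -0.007 -0.179] w 0.0419 F [ 0.4  0.1 -1.2] gf 0.0
(0.459, -0.045, 0.13, -0.98) -> [-0.0882  0.0747  0.0043] turn 0.801 rows 2.8
(0.459, -0.045, 0.06, -0.98) -> [-0.0887  0.075   0.0743] turn 0.801 rows 3.3
```

```bash
python3 -m creep '[[0.042,-0.087,0.075,0,0.8],[0.042,-0.087,0.075,0,0.8],[0.042,-0.087,0.075,0,0.8],[0.042,-0.087,0.075,0,0.8],[0.042,-0.087,0.075,0,0.8],[0.042,-0.087,0.075,0,0.8],[0.042,-0.087,0.075,0,0.8],[0.042,-0.087,0.075,0,0.8],[0.042,-0.087,0.075,0,0.8],[0.042,-0.087,0.075,0,0.8]]'
python3 - <<'E'
from m import *
f=snap("side","s4");g=snap("top","t4")
go((.459,-.045,.062,-.98))
cv2.imwrite("pics/d.png",np.hstack([cv2.resize(f[120:270,260:370],(396,540)),cv2.resize(g[110:230,240:328],(396,540))])[:,:,::-1])
E
```

```text
t: 8.77
eef_pos: [0.4573, -0.0461, 0.1306]
ee_rot: [3.141, 0.0, -0.978]
force: [0.3, 0.2, -0.2]
width: 0.0418
gripper_force: 0.0
t 8.87 at [ 0.4575 -0.0461  0.1308] rpy [ 3.141  0.    -0.978] w 0.0419 F [ 0.3 -0.3 -0.6] gf 0.0
(0.459, -0.045, 0.062, -0.98) -> [-0.     -0.0019  0.0688] turn 0.002 rows 1.7
```

View pics/d.png

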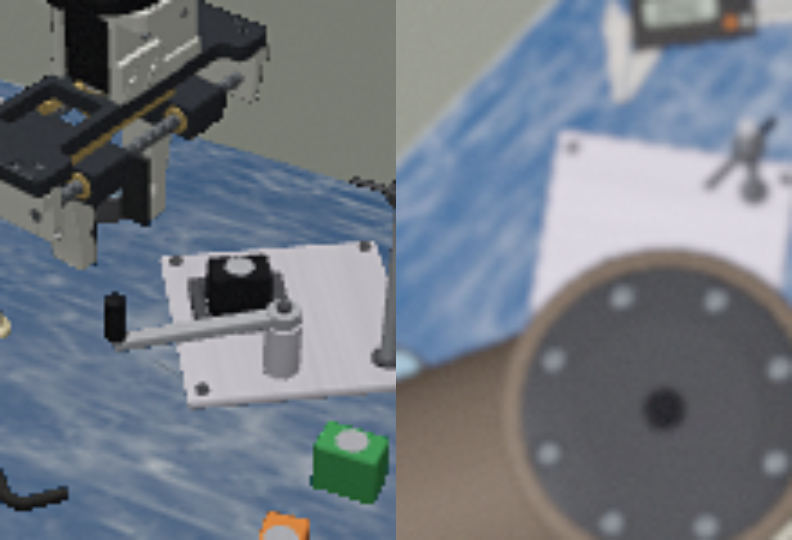

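Side view: the specimen sits in the pocket with its disc at crop (240,266). The gripper hovers over the knob at (115,300), so I'll lower onto it.

```bash
python3 -m creep '[[0.042,0,-0.002,0.03,0],[0.042,0,-0.002,0.06,0],[0.042,0,-0.002,0.069,0],[0.042,0,-0.002,0.069,0],[0.005,0,-0.002,0.069,0],[0.005,0,-0.002,0.069,0],[0.005,0,-0.002,0.069,0],[0.005,0,-0.002,0.069,0],[0.005,0,-0.002,0.069,0],[0.005,0,-0.002,0.069,0]]' 10
python3 - <<'E'
from m import *
f=snap("side","s5")
print("disc pred",proj("side",(.5577,.0115,.044)))
S=up(f).astype(int);x,y=proj("side",(.5577,.0115,.044)).astype(int)
c=big(S[...,0]>110,x-9,y-7,x+9,y+7);print(len(c),px(c.mean(0)),rect(c,"side",.044))
p=np.array(arm.get_state()["eef_pos"]);pv=np.array((.564,-.0505))
a0=np.arctan2(*(p[:2]-pv)[::-1]);r=np.linalg.norm(p[:2]-pv);print("r",r,np.degrees(a0))
go(*[tuple(np.round([*(pv+.105*np.array([np.cos(a),np.sin(a)])),p[2]],4))+(-.98,) for a in np.radians([170,158,146,134,122,110,98,88,79.7,76])])
E
```

```text
t: 9.7
eef_pos: [0.4603, -0.0447, 0.0629]
ee_rot: [-3.139, -0.001, -0.979]
force: [0.7, 0.2, 3.5]
width: 0.0137
gripper_force: 10.0
disc pred [325.99477183 193.25346801]
246 [323.72052846 191.55386179] (array([555.8,  15.9]), array([27.7, 45.1]), 79.2)
r 0.10387719908360929 176.80770448369177
t 9.75 at [ 0.4603 -0.0447  0.0629] rpy [-3.139e+00 -1.000e-03 -9.790e-01] w 0.0134 F [1.1 1.2 4.2] gf 10.0
(np.float64(0.4606), np.float64(-0.0323), np.float64(0.0629), -0.98) -> [-0.0101 -0.0072  0.    ] turn 0.001 rows 0.3
(np.float64(0.4666), np.float64(-0.0112), np.float64(0.0629), -0.98) -> [-0.0243 -0.0239  0.    ] turn 0.001 rows 0.8
(np.float64(0.477), np.float64(0.0082), np.float64(0.0629), -0.98) -> [-0.0346 -0.0434  0.0001] turn 0.001 rows 1.3
(np.float64(0.4911), np.float64(0.025), np.float64(0.0629), -0.98) -> [-0.0407 -0.0644  0.0001] turn 0.001 rows 1.8
(np.float64(0.5084), np.float64(0.0385), np.float64(0.0629), -0.98) -> [-0.0423 -0.0863  0.0002] turn 0.001 rows 2.3
(np.float64(0.5281), np.float64(0.0482), np.float64(0.0629), -0.98) -> [-0.0393 -0.1081  0.0002] turn 0.001 rows 2.8
(np.float64(0.5494), np.float64(0.0535), np.float64(0.0629), -0.98) -> [-0.0319 -0.1287  0.0003] turn 0.001 rows 3.2
(np.float64(0.5677), np.float64(0.0544), np.float64(0.0629), -0.98) -> [-0.0224 -0.1444  0.0003] turn 0.001 rows 3.5
(np.float64(0.5828), np.float64(0.0528), np.float64(0.0629), -0.98) -> [-0.0127 -0.1561  0.0004] turn 0.001 rows 3.8
(np.float64(0.5894), np.float64(0.0514), np.float64(0.0629), -0.98) -> [-0.0078 -0.1608  0.0004] turn 0.001 rows 3.9
```

```bash
python3 -m creep '[[0.005,-0.010,-0.007,-0.001,0],[0.005,-0.0175,-0.0155,-0.001,0],[0.005,-0.0243,-0.0239,-0.001,0],[0.005,-0.030,-0.0335,-0.001,0],[0.005,-0.0346,-0.0434,-0.001,0],[0.005,-0.0380,-0.054,-0.001,0],[0.005,-0.0407,-0.0644,-0.001,0],[0.005,-0.0419,-0.0755,-0.001,0],[0.005,-0.0423,-0.0863,-0.001,0],[0.005,-0.0412,-0.0975,-0.001,0],[0.005,-0.0393,-0.1081,-0.001,0],[0.005,-0.036,-0.1185,-0.001,0],[0.005,-0.0319,-0.1287,-0.001,0],[0.005,-0.0275,-0.137,-0.001,0],[0.005,-0.0224,-0.1444,-0.001,0],[0.005,-0.0175,-0.1507,-0.001,0],[0.005,-0.0127,-0.1561,-0.001,0],[0.005,-0.0127,-0.1561,-0.001,0]]'
python3 - <<'E'
from m import *
go((.5828,.0528,.063,-.98),(.5862,.0521,.063,-.98))
E
```

```text
t: 11.25
eef_pos: [0.5832, 0.0522, 0.0629]
ee_rot: [-3.141, -0.0, -0.98]
force: [-0.3, 0.4, -1.6]
width: 0.0134
gripper_force: 10.0
t 11.25 at [0.5832 0.0522 0.0629] rpy [-3.141 -0.    -0.98 ] w 0.0134 F [-0.3  0.4 -1.6] gf 10.0
(0.5828, 0.0528, 0.063, -0.98) -> [-0.0008 -0.     -0.0001] turn -0.0 rows 0.0
(0.5862, 0.0521, 0.063, -0.98) -> [ 0.0017 -0.0024 -0.0001] turn -0.0 rows 0.1
```

No stop felt yet, so push on gently until force builds.

```bash
python3 -m creep '[[0.005,0.001,-0.0015,0,0],[0.005,0.002,-0.003,0,0],[0.005,0.003,-0.0045,0,0],[0.005,0.003,-0.0045,0,0],[0.005,0.003,-0.0045,0,0]]'
```

```text
t: 11.67
eef_pos: [0.5843, 0.052, 0.0627]
ee_rot: [3.137, 0.002, -0.98]
force: [-8.8, 0.5, 3.2]
width: 0.0136
gripper_force: 10.0
```

```bash
python3 -m creep '[[0.042,-0.001,0.0015,0,0],[0.042,-0.003,0.0045,0,0],[0.042,-0.003,0.0045,0,0],[0.042,-0.003,0.0045,0,0],[0.042,-0.003,0.0045,-0.03,0],[0.042,-0.003,0.0045,-0.07,0],[0.042,-0.003,0.0045,-0.1,0],[0.042,-0.003,0.0045,-0.1,0]]'
python3 - <<'E'
from m import *
go((.4455,.1825,.16,-.30),(.4455,.1825,.004,-.30))
E
```

```text
t: 12.33
eef_pos: [0.5859, 0.0535, 0.1705]
ee_rot: [-3.131, -0.004, -0.978]
force: [0.8, 0.6, 0.7]
width: 0.0422
gripper_force: 0.0
t 12.33 at [0.5859 0.0535 0.1705] rpy [-3.131 -0.004 -0.978] w 0.0422 F [0.8 0.6 0.7] gf 0.0
(0.4455, 0.1825, 0.16, -0.3) -> [-0.1855  0.0445  0.0092] turn -0.678 rows 4.6
(0.4455, 0.1825, 0.004, -0.3) -> [-0.1862  0.0462  0.1652] turn -0.678 rows 6.1
```

```bash
python3 -m creep '[[0.042,-0.186,0.045,0,-0.678],[0.042,-0.186,0.045,0,-0.678],[0.042,-0.186,0.045,0,-0.678],[0.042,-0.186,0.045,0,-0.678],[0.042,-0.186,0.045,0,-0.678],[0.042,-0.186,0.045,0.05,-0.678],[0.042,-0.186,0.045,0.08,-0.678],[0.042,-0.186,0.045,0.08,-0.678],[0.042,-0.186,0.045,0.08,-0.678],[0.042,-0.186,0.045,0.08,-0.678]]'
python3 - <<'E'
from m import *
f=snap("side","s6");g=snap("top","t6")
go((.4455,.1825,.004,-.3))
S=up(f).astype(int);k=big(S.max(2)<60,296,180,316,215) ;print("knobs",px(k.mean(0)))
a=proj("side",(.5838,.0525,.075));print("knob expected shut",a,"disc",proj("side",(.5577,.0115,.044)))
cv2.imwrite("pics/e.png",np.hstack([cv2.resize(f[130:240,280:400],(440,400)),cv2.resize(g[160:250,215:305],(350,400))])[:,:,::-1])
E
```

```text
t: 13.17
eef_pos: [0.442, 0.1824, 0.0846]
ee_rot: [-3.141, -0.001, -0.302]
force: [-0.5, 1.0, 0.2]
width: 0.0418
gripper_force: 0.0
t 13.27 at [0.4423 0.1828 0.0851] rpy [-3.139e+00 -2.000e-03 -3.020e-01] w 0.0419 F [-0.3  1.3  0.3] gf 0.0
(0.4455, 0.1825, 0.004, -0.3) -> [ 0.003  -0.0005  0.0811] turn -0.002 rows 1.9
knobs [315.125 211.   ]
knob expected shut [331.23425438 170.42531323] disc [325.99477183 193.25346801]
```

View pics/e.png

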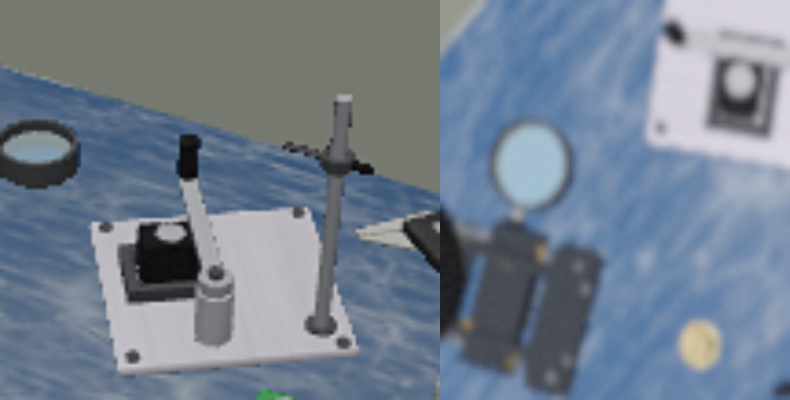

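Side view: lever bar crosses the seated specimen with the knob at crop (190,157), so it's shut. Top view: the gripper lines up over the loupe handle.

```bash
python3 -m creep '[[0.042,0.003,0,0.03,0],[0.042,0.003,0,0.06,0],[0.042,0.003,0,0.075,0],[0.042,0.003,0,0.08,0],[0.042,0.003,0,0.08,0],[0.005,0.003,0,0.08,0],[0.005,0.003,0,0.08,0],[0.005,0.003,0,0.08,0],[0.005,0.003,0,0.08,0],[0.005,0.003,0,0.08,0],[0.005,0.003,0,0.08,0],[0.005,0.003,0,0.05,0],[0.005,0.003,0,0.0,0],[0.005,0.003,0,-0.05,0],[0.005,0.003,0,-0.085,0],[0.005,0.003,0,-0.085,0],[0.005,0.003,0,-0.085,0],[0.005,0.003,0,-0.085,0]]' 40
python3 - <<'E'
from m import *
d=np.array([np.cos(-.18),np.sin(-.18)]);t=np.array([.5577,.0118])-.07*d
go((*t,.17,-.18),(*t,.127,-.18))
E
```

```text
t: 14.77
eef_pos: [0.4435, 0.1812, 0.1686]
ee_rot: [-3.14, -0.0, -0.302]
force: [-0.2, 0.4, -1.4]
width: 0.0158
gripper_force: 39.8
t 14.77 at [0.4435 0.1812 0.1686] rpy [-3.14  -0.    -0.302] w 0.0158 F [-0.2  0.4 -1.4] gf 39.8
(np.float64(0.4888309415048315), np.float64(0.024332070139807694), 0.17, -0.18) -> [ 0.0899  0.1363 -0.0017] turn -0.122 rows 3.9
(np.float64(0.4888309415048315), np.float64(0.024332070139807694), 0.127, -0.18) -> [0.0899 0.1364 0.0413] turn -0.122 rows 4.0
```

```bash
python3 -m creep '[[0.005,0.02,0.03,0,-0.03],[0.005,0.04,0.06,0,-0.06],[0.005,0.06,0.09,0,-0.09],[0.005,0.075,0.115,0,-0.11],[0.005,0.087,0.13,0,-0.122],[0.005,0.09,0.136,0,-0.122],[0.005,0.09,0.136,0.02,-0.122],[0.005,0.09,0.136,0.04,-0.122],[0.005,0.09,0.136,0.04,-0.122],[0.005,0.09,0.136,0.04,-0.122],[0.005,0.09,0.136,0.04,-0.122]]'
python3 - <<'E'
from m import *
f=snap("side","s7");g=snap("top","t7")
go((.4888,.0243,.127,-.18))
G=up(g).astype(int);u,v=proj("top",(.5577,.012,.134)).astype(int);print(u,v,proj("side",(.5577,.012,.134)))
try:
  l=big((G[...,1]>120)&(G[...,0]>G[...,2]+15),u-14,v-14,u+14,v+14);print("lens top",rect(l,"top",.134))
except Exception as e:print(e)
cv2.imwrite("pics/f.png",np.hstack([cv2.resize(f[130:240,280:400],(440,400)),cv2.resize(g[120:220,240:330],(350,400))])[:,:,::-1])
E
```

```text
t: 15.68
eef_pos: [0.4892, 0.0247, 0.1282]
ee_rot: [3.141, 0.0, -0.179]
force: [-0.7, 0.1, 0.3]
width: 0.0157
gripper_force: 39.8
t 15.78 at [0.4897 0.025  0.1289] rpy [-3.141e+00 -1.000e-03 -1.790e-01] w 0.0153 F [ 0.8 -0.  -0.5] gf 39.8
(0.4888, 0.0243, 0.127, -0.18) -> [-0.0008  0.0008  0.0019] turn 0.001 rows 0.1
288 172 [326.96510909 160.69053435]
lens top (array([533.7,   9.5]), array([15.1,  5.1]), 5.7)
```

View pics/f.png

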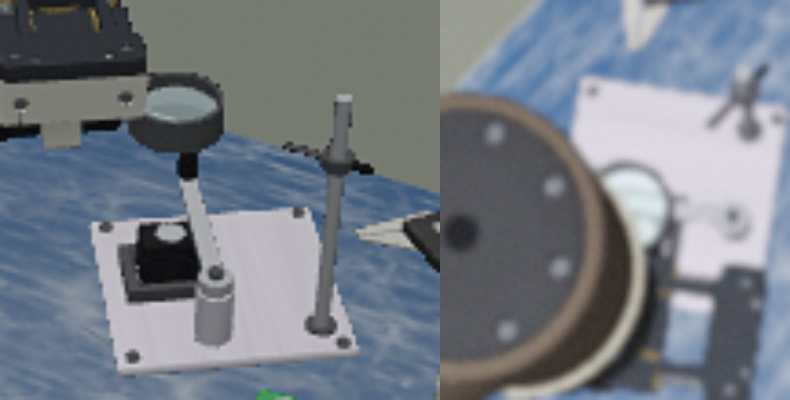

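Side view: rim silhouette is centred at about (328.3,160.8) against an expected (327,160.7). Top view: rim centre is about (287.6,172) against (288,172). The loupe is level and clear of the fixture, so I'll settle and hand in.

```bash
python3 -m creep '[[0.005,0,0,0,0],[0.005,0,0,0,0],[0.005,0,0,0,0],[0.005,0,0,0,0],[0.005,0,0,0,0],[0.005,0,0,0,0],[0.005,0,0,0,0],[0.005,0,0,0,0]]'
python3 - <<'E'
from m import *
go((.4888,.0243,.1285,-.18))
print(arm.job_done())
E
```

```text
t: 16.45
eef_pos: [0.4891, 0.0244, 0.128]
ee_rot: [3.142, 0.0, -0.18]
force: [0.4, -0.7, -0.1]
width: 0.0156
gripper_force: 39.8
t 16.45 at [0.4891 0.0244 0.128 ] rpy [ 3.142  0.    -0.18 ] w 0.0156 F [ 0.4 -0.7 -0.1] gf 39.8
(0.4888, 0.0243, 0.1285, -0.18) -> [-0.0003  0.0002 -0.0005] turn 0.0 rows 0.0
the job is handed in; nothing more can be done
None
```

I handed the job in at 16.45 s with the specimen seated, the lever shut and the loupe held level over the specimen at about the pointer's height. My measurements put it within tolerance, but no verdict came back.

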